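Show the polished gear knob to the inspection lamp on its tray

ROBOT

A 6-joint arm with a two-finger parallel gripper is mounted at the origin on the work surface. World frame = base frame: x ahead of the robot, y to its left, z up, the work surface at z = 0. Lengths are in m, angles in rad, forces in N, time in s.
With the tool pointing down it reaches from about 0.375 to 0.975 m from the base axis. Payload 3.8 kg.
Tool frame: the origin (TCP) lies on the centre line of the jaws, within the pads' length; the fingertips stand 17 mm ahead of it and the grasp point (between the pads) lies 2 mm behind it (bot.tip_extent is the distance from the TCP to the fingertips, in m); z points along the fingers, y is the line along which they close (so a half turn about z gives the same grasp; the last joint's range is limited). The gripper opens to 85 mm and grips with 20 to 120 N. Pads are 22 mm wide; open, the fingers measure 114 mm over their backs; the gripper's body (76 mm by 85 mm) begins 54 mm behind the grasp point. The pads swing forward as they close: fully open they stand 13 mm farther back than shut.
Start: joints at [-1.327, 0.264, 1.604, -0, 1.274, -0.037], TCP at [0.187, -0.649, 0.248] pointing down, gripper open.
Joint ranges: [-2.63, 2.63], [-0.94, 2.18], [0.31, 2.57], [-1.31, 4.45], [0, 2.66], [-2.55, 2.55]. Speed limits (rad/s): [2.57, 2.57, 3.14, 3.14, 3.14, 3.14].

INTERFACE

Orientations are given as a rotation vector (axis times angle).
In Python, from workcell import readout, read_camera, finish_job, bot gives the robot as it stands.
- The arm moves only by the tool jog_arm, never from a script. Its argument "deltas" is one flat list of numbers, 7 for each row, row after row: the shift along the tool's x, y, z in m, then the turn, a rotation vector about the tool's x, y, z in degrees, then the gripper command: -1 is shut, 1 is fully open, values between are in proportion. A call has 1 to 8 rows; each row is the pose to reach, as a shift and turn from the pose commanded when the call began, along the tool's axes at that moment; what a row does not reach only later rows make up. A row lasts 1/10 s, in which the tool goes at most 50 mm and 8.59 degrees, less where a joint would pass 70% of its speed; a pose out of reach is approached as far as the arm can. A call with a gripper value outside its range is refused whole. The fingers move at their own pace and stop on an object; "squeeze" is the grip in N (left out, the last holds). Time passes only in rows, so rows that repeat a pose let the fingers close. It gives the time, the measured TCP pose, the force, the opening and the grip force at its end, in the units of the state.
- readout.read_state(): the state, without advancing time (a new reading comes with each control period).
- read_camera(name): name is "scene" or "top"; returns a dict with "color" (400x640x3 uint8, blue, green, red), "fx", "fy", "cx", "cy" (pixels), "origin" and "attitude" of the camera in the world. Camera axes: x right, y down, z forward; pixel columns grow to the right and rows downward; lengths in m; the calibration is good to about 2 mm. A picture is of the moment at which its call begins. There is no depth.
- finish_job(): hands the job in; it is judged then, once.
The state is a dict: "time": time; "q": joint angles; "joint_vel": joint speeds; "joint_torque": joint torques, N m; "tool_pos": TCP position; "tcp_rot": TCP orientation; "wrist_force": force on the tool from outside, world axes, zero at the start; "torque": the same for the moment, N m; "width": opening from 0.0 (shut) to 1.0 (fully open); "grip_force": force on a finger pad.
Only numpy, scipy, OpenCV 4.12 (cv2) and the standard library are available. Lean on these libraries where they do the work, as an engineer would, in place of code of your own. Each camera call takes 0.05 s, during which the arm holds its last target. There are 200 camera calls.

TASK

Take the polished ball-shaped gear knob off its rubber ring stand and balance it in the shallow pocket on top of the tray's rubber dome, letting go of it while the tray stands on the bench. Then pick the tray up by its upright grip, carry it level so that the knob never rolls off, and finish while still holding it, level and still in the air clear of everything, with only the tray touching the knob, so that the knob is straight in front of the lamp, 12 cm from the lens and level with the lens centre. Do not let the knob touch the bench, and leave the wax tin, the polishing pad and the spray bottle where they are.

Things in the scene. Friction and masses are not known exactly. Their poses are not given: they have to be found in the camera images.
- knob: a smooth bright steel-coloured ball 40 mm in diameter, about 90 g (60 to 130 g), loose. Its frame turns with it as it rolls: use point knob_center
- knob_center (a point): the centre of the knob. At the start it sits on the ring stand, its centre 36 mm above the bench
- stand_top (a point): centre of the top of the fixed black rubber ring stand, 20 mm above the bench: a ring 34 mm outside and 24 mm inside diameter on a foot 68 mm in diameter and 4 mm thick
- tray: a loose aluminium tray, about 0.3 kg, 230 mm (its x) by 100 mm (its y), deck 5 mm thick, edge lip 12 mm high. Origin: centre of its underside; z up. In the middle a black upright grip, 40 mm in x, 14 mm in y, top 70 mm above the underside. At the -x end a steel counterweight bar; at x = +85 mm a black rubber dome 60 mm wide with the pocket at its crown. Loaded, it balances close to the grip
- tray_grip (a point): the point to grip on the upright grip, on its centre line, 50 mm above the tray's underside; same axes as the tray: close the fingers along y over the 14 mm thickness
- tray_pocket (a point): centre of the floor of the round pocket on the dome's crown, 85 mm to the tray's +x from its origin and 22 mm above its underside: floor 25 mm wide, rim 3 mm high (33 mm outside diameter at its foot). The seated knob's centre is 20 mm above this point, with about 2 mm play; it rolls over the rim at a tilt of about 30 degrees
- lamp_lens (a point): centre of the lens (white disc, 72 mm) of the fixed black work lamp, 170 mm above the bench. The lamp shines level along its own -x. Its head is a horizontal cylinder 80 mm in diameter, reaching 68 mm behind the lens, on a stem over a round foot 100 mm in diameter and 14 mm thick; the lamp's top is 210 mm above the bench
- lamp_spot (a point): the place in the lamp's beam where the knob's centre is to be held: 120 mm straight in front of the lens (the lamp's -x), 170 mm above the bench; same axes as the lamp (+x points to the lens)
- wax_tin: bystander: a flat steel tin, 80 mm in diameter, 40 mm high; origin under its centre
- pad: bystander: a small cream polishing pad with a black backing disc on top, 76 mm in diameter, 30 mm high; origin under its centre
- sprayer: bystander: a white bottle, 66 mm in diameter, 190 mm high; origin under its centre

How it is judged:
By the outcome, as a careful person would: the job done as asked, in the order asked, and still so for the second after the job is handed in, while the arm keeps its last pose, push and grip.
It also fails if it takes over 72 s, if anything falls off the work surface, if the arm or the gripper's body presses on something with over 40 N, if the wrist force passes 120 N, or if a joint passes its speed limit or range.

## Working session

There is one attempt and no reset: what is moved stays moved. The work goes in short steps, Python scripts to look and compute and a tool call to move; the robot and the scene stay as the last step left them, time stands still between calls to the robot, and variables do not carry over. Pictures are saved under pics/ and viewed, at most 10 in all, crops included, and the job is handed in when it is done.

Besides the shell and the picture viewer there is one more tool, called after "Request:" by a JSON object that holds its "api" and its "payload". jog_arm: Moves the arm, as the interface text tells. Its arguments: {"type":"object","properties":{"deltas":{"type":"array"},"squeeze":{"type":"number"}},"required":["deltas"]}

```bash
mkdir -p pics
cat > h.py <<'E'
import numpy as np, cv2
from workcell import readout, read_camera, finish_job, bot
from scipy.spatial.transform import Rotation as R
def att(c):
    a=np.array(c["attitude"],float)
    return a if a.shape==(3,3) else R.from_rotvec(a).as_matrix() if a.size==3 else R.from_quat(a).as_matrix()
def ray(c,u,v):
    d=att(c)@np.array([(u-c["cx"])/c["fx"],(v-c["cy"])/c["fy"],1]); return np.array(c["origin"],float),d/np.linalg.norm(d)
def onz(c,u,v,z):
    o,d=ray(c,u,v); return o+d*(z-o[2])/d[2]
def tri(*rs):
    A=sum(np.eye(3)-np.outer(d,d) for o,d in rs); b=sum((np.eye(3)-np.outer(d,d))@o for o,d in rs)
    p=np.linalg.solve(A,b); return p,[float(np.linalg.norm(np.cross(p-o,d))) for o,d in rs]
def proj(c,p):
    q=att(c).T@(np.array(p)-np.array(c["origin"])); return q[0]/q[2]*c["fx"]+c["cx"],q[1]/q[2]*c["fy"]+c["cy"]
E
python3 - <<'E'
from h import *
import pickle
s=readout.read_state(); print(s)
for n in("scene","top"):
    c=read_camera(n); pickle.dump(c,open(n+"0.pkl","wb")); cv2.imwrite(f"pics/{n}0.png",cv2.resize(c["color"],(800,500)))
    print(n,{k:c[k] for k in c if k!="color"})
E
```

```text
{'time': 0.0, 'q': array([-1.32687050e+00,  2.64745943e-01,  1.60541522e+00, -1.53706443e-05,
        1.27368816e+00, -3.69176241e-02]), 'joint_vel': array([ 0.00041753, -0.00015448, -0.00018313,  0.0015184 ,  0.00094886,
       -0.00107015]), 'joint_torque': array([-1.05240251e-03, -5.15113020e+01, -3.67320693e+01,  6.03849412e-05,
        1.27893907e-02, -1.03637376e-05]), 'tool_pos': array([ 0.18689775, -0.64787081,  0.24694458]), 'tcp_rot': array([-3.10844813e+00, -4.39392587e-01,  3.88920918e-04]), 'wrist_force': array([-0.31582553,  0.14546072,  0.23253983]), 'torque': array([ 0.0274005 , -0.00182237,  0.07008619]), 'grip_force': 0.0, 'width': 0.9977985998634743}
scene {'fx': 456.52952376220713, 'fy': 456.52952376220713, 'cx': 321.4978260720015, 'cy': 195.20519625840996, 'origin': array([ 1.37972473, -0.16110384,  1.04937472]), 'attitude': array([-1.94902904, -1.58438166,  0.58830789])}
top {'fx': 363.8237427208661, 'fy': 363.8237427208661, 'cx': 313.56581859934755, 'cy': 198.523952113791, 'origin': array([0.54656092, 0.04458362, 0.98001998]), 'attitude': array([-2.17871859,  2.24049836, -0.06469422])}
```

View pics/scene0.png

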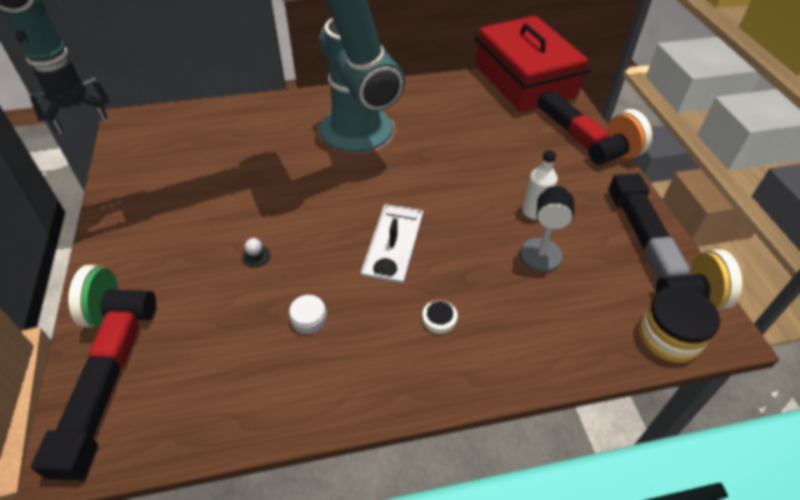

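View pics/top0.png

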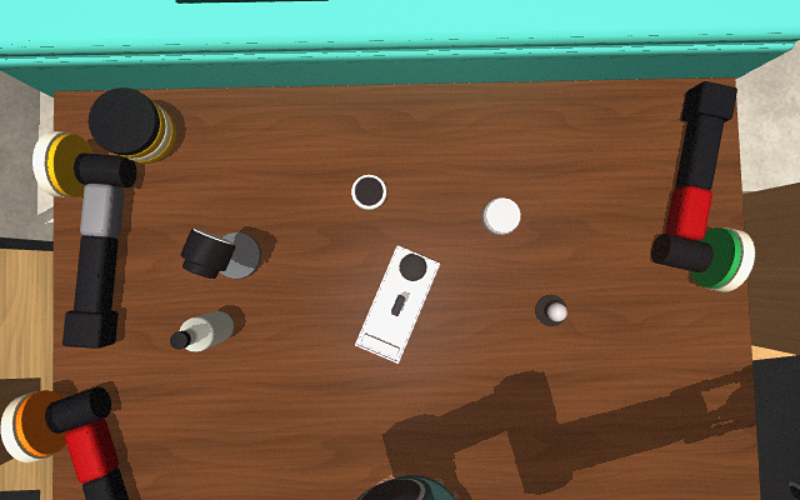

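The scene view shows the knob at about (254,246), the tray at (393,243) with its dome at (386,267), and the lamp at (550,210). In the top view the knob is at (557,312), the tray at (398,305) and the lamp at (210,250), all in enlarged pixels. Next I'll make close crops.

Run:
```python
from h import *
import pickle
rows=[]
for n,cs in(("scene",[(203,200),(314,194),(438,175)]),("top",[(445,249),(318,243),(175,203)])):
    c=pickle.load(open(n+"0.pkl","rb"));r=[]
    for (u,v),k in zip(cs,[10,4,4]):
        w,h=264//k,296//k; x0,y0=u-w//2,v-h//2
        im=cv2.resize(c["color"][y0:y0+h,x0:x0+w],(264,296),interpolation=cv2.INTER_CUBIC)
        r.append(cv2.copyMakeBorder(im,2,2,1,1,cv2.BORDER_CONSTANT)); print(n,x0,y0,264/w,296/h)
    rows.append(np.hstack(r))
cv2.imwrite("pics/crops.png",np.vstack(rows))
```

```text
scene 190 186 10.153846153846153 10.206896551724139
scene 281 157 4.0 4.0
scene 405 138 4.0 4.0
top 432 235 10.153846153846153 10.206896551724139
top 285 206 4.0 4.0
top 142 166 4.0 4.0
```

View pics/crops.png

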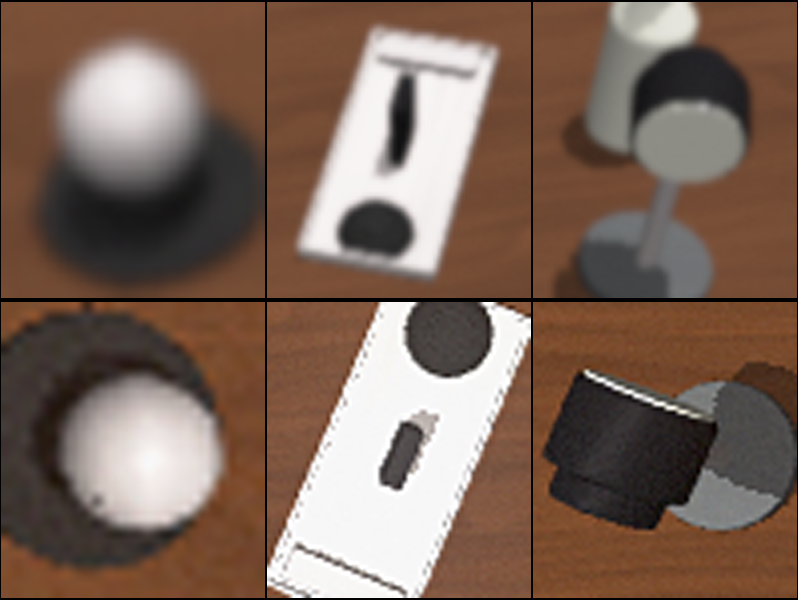

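```bash
cat > m.py <<'E'
from h import *
import pickle
from scipy.optimize import least_squares
S=pickle.load(open("scene0.pkl","rb"));T=pickle.load(open("top0.pkl","rb"))
def cr(x,y,c0,r0,x0,y0,k=4): return (x0+(x-c0)/k-.5, y0+(y-r0)/k-.5)
p,e=tri(ray(S,202.3,196.9),ray(T,445.3,249.2)); print("knob",p,e)
ts=[cr(*a,267,2,281,157) for a in[(373,27),(497,45),(437,274),(298,252)]]
tt=[(a/1.25-.1,b/1.25-.1) for a,b in[(355,346),(399,363),(440,264),(399,246)]]
loc=np.array([[-.115,.05,.012],[-.115,-.05,.012],[.115,-.05,.012],[.115,.05,.012]])
for a,b in zip(ts,tt): print("corner",*tri(ray(S,*a),ray(T,*b)))
ds=cr(375,228,267,2,281,157);dt=cr(448,334,267,302,285,206); print("dome",*tri(ray(S,*ds),ray(T,*dt)))
gs=cr(406,78,267,2,281,157),cr(402,455,267,302,285,206)
for sg in(1,-1):
    L=loc*[1,sg,1]
    def f(x):
        P=L@R.from_euler('z',x[2]).as_matrix().T+[x[0],x[1],0]
        return np.ravel([np.subtract(proj(S,q),a) for q,a in zip(P,ts)]+[np.subtract(proj(T,q),b) for q,b in zip(P,tt)])
    r=least_squares(f,[.5,.05,0.]);print("tray",r.x,r.cost,r.fun.round(1))
ls=cr(690,141,533,2,405,138)
print("lens z.17 scene",onz(S,*ls,.17))
a,b=[onz(T,*cr(*q,533,302,142,166),.17) for q in[(583,371),(717,413)]];print("lens edge",a,b,np.linalg.norm(a-b)," z.206 mid",[onz(T,*cr(650,391,533,302,142,166),z) for z in(.17,.206)])
print("lens tri top-edge?",tri(ray(S,*ls),ray(T,*cr(650,393,533,302,142,166))))
print("foot T",onz(T,*cr(730,455,533,302,142,166),.014),"S",onz(S,*cr(647,270,533,2,405,138),.014))
for n,q in dict(tin=(502,216,.04),pad=(369,192,.03),spr=(179,340,.19)).items(): print(n,onz(T,q[0]/1.25,q[1]/1.25,q[2]))
E
python3 m.py
```

```text
knob [ 0.44320051 -0.31191135  0.03462259] [0.00024823068523304977, 0.0002482306852330544]
corner [0.38203111 0.06140509 0.04867365] [0.04690259060996748, 0.04690259060996747]
corner [0.36382272 0.0666108  0.01821051] [0.05128623590437584, 0.05128623590437595]
corner [ 0.5680311  -0.02682133  0.00343771] [0.05210574507301788, 0.05210574507301779]
corner [ 0.58273352 -0.03252227  0.03406281] [0.04528154218771783, 0.045281542187717856]
dome [ 0.54433403 -0.01592199  0.00833354] [0.0002557291020845709, 0.0002557291020845543]
tray [ 0.46603938  0.01805676 -0.4449359 ] 2170.1855273489787 [ 30.6   5.1 -30.6  -4.7 -35.7  -8.   32.5   4.   -0.8  -0.9  -1.4   0.9
   0.7   0.3  -0.8  -0.5]
tray [ 0.4674691   0.01787801 -0.42612549] 2781.254979924912 [ -0.3   0.2  -0.9   0.6  -1.4  -1.2  -0.3  -1.7  34.8  13.9 -35.4 -14.4
 -34.4 -15.5  33.   13.5]
lens z.17 scene [0.60852393 0.34762218 0.17      ]
lens edge [0.62382924 0.38187118 0.17      ] [0.5985174  0.30845327 0.17      ] 0.07765873565887632  z.206 mid [array([0.61173123, 0.3451634 , 0.17      ]), array([0.60883485, 0.33180463, 0.206     ])]
lens tri top-edge? (array([0.61064474, 0.34527362, 0.17230127]), [0.0009091305023190236, 0.0009091305023192295])
foot T [0.58052533 0.35114065 0.014     ] S [0.59162331 0.35525553 0.014     ]
tin [ 0.64504072 -0.20415721  0.04      ]
pad [0.70402646 0.07166816 0.03      ]
spr [0.43117459 0.39848843 0.19      ]
```

```bash
sed -i 's/\[(373,27),(497,45),(437,274),(298,252)\]/[(497,45),(373,27),(298,252),(437,274)]/; s/for sg in(1,-1)/for sg in(1,)/' m.py
cat >> m.py <<'E'
x=r.x; Rz=R.from_euler('z',x[2]).as_matrix()
o=Rz@[.085,0,.025]+[x[0],x[1],0]; print("pocket",Rz@[.085,0,.022]+[x[0],x[1],0],"yaw deg",np.degrees(x[2]))
for c,x0,y0,C,RR in((S,281,157,267,2),(T,285,206,267,302)):
  for l in([.02,0,.07],[-.02,0,.07],[.085,0,.022]):
    u,v=proj(c,Rz@l+[x[0],x[1],0]); print("crop px",l,round((u-x0+.5)*4+C),round((v-y0+.5)*4+RR))
s=readout.read_state(); A=R.from_rotvec(s["tcp_rot"]).as_matrix(); print(A.round(3))
print("to knob tool", A.T@(np.array([.4432,-.3119,.12])-s["tool_pos"]))
E
python3 m.py
```

```text
knob [ 0.44320051 -0.31191135  0.03462259] [0.00024823068523304977, 0.0002482306852330544]
corner [0.38208617 0.11226939 0.01325208] [0.001893320370042519, 0.0018933203700424884]
corner [0.34372372 0.0196905  0.01456116] [0.0009041378072902308, 0.00090413780729029]
corner [ 0.54933322 -0.07526515  0.00135862] [0.0007524978261359561, 0.0007524978261359318]
corner [0.59135834 0.01573052 0.00501861] [0.004511884920796239, 0.00451188492079625]
dome [ 0.54433403 -0.01592199  0.00833354] [0.0002557291020845709, 0.0002557291020845543]
tray [ 0.46732612  0.01793428 -0.42518079] 6.617698853243798 [-0.9  0.6 -0.3  0.2 -0.2 -1.8 -1.3 -1.2 -0.2 -0.7 -0.4  0.4  0.1 -0.9
 -1.7 -1. ]
lens z.17 scene [0.60852393 0.34762218 0.17      ]
lens edge [0.62382924 0.38187118 0.17      ] [0.5985174  0.30845327 0.17      ] 0.07765873565887632  z.206 mid [array([0.61173123, 0.3451634 , 0.17      ]), array([0.60883485, 0.33180463, 0.206     ])]
lens tri top-edge? (array([0.61064474, 0.34527362, 0.17230127]), [0.0009091305023190236, 0.0009091305023192295])
foot T [0.58052533 0.35114065 0.014     ] S [0.59162331 0.35525553 0.014     ]
tin [ 0.64504072 -0.20415721  0.04      ]
pad [0.70402646 0.07166816 0.03      ]
spr [0.43117459 0.39848843 0.19      ]
pocket [ 0.54475808 -0.01712698  0.022     ] yaw deg -24.361064695982403
crop px [0.02, 0, 0.07] 393 108
crop px [-0.02, 0, 0.07] 406 70
crop px [0.085, 0, 0.022] 374 217
crop px [0.02, 0, 0.07] 416 430
crop px [-0.02, 0, 0.07] 392 489
crop px [0.085, 0, 0.022] 451 333
[[ 0.961  0.277 -0.   ]
 [ 0.277 -0.961  0.002]
 [ 0.    -0.002 -1.   ]]
to knob tool [ 0.33937105 -0.25160383  0.12760203]
```

Request:
{"api": "jog_arm", "payload": {"deltas": [0.03,-0.02,0,0,0,4,1,0.07,-0.05,0.01,0,0,10,1,0.11,-0.08,0.03,0,0,16,1,0.15,-0.11,0.05,0,0,22,1,0.19,-0.14,0.07,0,0,28,1,0.23,-0.17,0.09,0,0,34,1,0.27,-0.2,0.1,0,0,40,1,0.3,-0.225,0.1,0,0,40.5,1]}}

```text
time: 0.9
tool_pos: [0.4093, -0.3514, 0.1464]
tcp_rot: [-3.068, 0.668, 0.005]
wrist_force: [0.4, -0.7, 0.3]
width: 0.998
grip_force: 0.0
```

```bash
cat > rel.py <<'E'
from h import *
import sys
# usage: rel.py x y z yaw_deg : tool-frame shift/turn to a tool-down pose
s=readout.read_state(); A=R.from_rotvec(s["tcp_rot"]).as_matrix(); x=list(map(float,sys.argv[1:5]))
y=np.radians(x[3]); B=np.array([[np.cos(y),np.sin(y),0],[np.sin(y),-np.cos(y),0],[0,0,-1]])
print("t %.2f pos"%s["time"],s["tool_pos"].round(4),"w",round(s["width"],3),"shift",(A.T@(np.array(x[:3])-s["tool_pos"])).round(4),"turn",np.degrees(R.from_matrix(A.T@B).as_rotvec()).round(2),"F",s["wrist_force"].round(2),"grip",s["grip_force"])
E
python3 rel.py .4432 -.3119 .10 -24.4
```

```text
t 0.90 pos [ 0.4093 -0.3514  0.1464] w 0.998 shift [ 0.0146 -0.05    0.0465] turn [-0.07  0.19 -0.18] F [ 0.45 -0.65  0.3 ] grip 0.0
```

Request:
{"api": "jog_arm", "payload": {"deltas": [0.007,-0.025,0.02,0,0,0,1,0.0146,-0.05,0.046,0,0,0,1,0.0146,-0.05,0.046,0,0,0,1,0.0146,-0.05,0.046,0,0,0,1]}}

```text
time: 1.3
tool_pos: [0.443, -0.3136, 0.1017]
tcp_rot: [-3.07, 0.661, 0.004]
wrist_force: [-0.2, 0.3, 0.9]
width: 0.998
grip_force: 0.0
```

```bash
python3 rel.py .4432 -.3119 .036 -24.4
python3 - <<'E'
from h import *
r=[]
for n,(u,v) in(("scene",(203,185)),("top",(448,247))):
    c=read_camera(n);k=5;w,h=78,100
    r.append(cv2.resize(c["color"][v-h//2:v+h//2,u-w//2:u+w//2],(390,500),interpolation=cv2.INTER_CUBIC)); print(n,u-w//2,v-h//2)
cv2.imwrite("pics/k1.png",np.hstack(r))
E
```

```text
t 1.30 pos [ 0.443  -0.3136  0.1017] w 0.998 shift [-0.0004 -0.0016  0.0657] turn [-0.01  0.15  0.09] F [-0.19  0.3   0.9 ] grip 0.0
scene 164 135
top 409 197
```

View pics/k1.png

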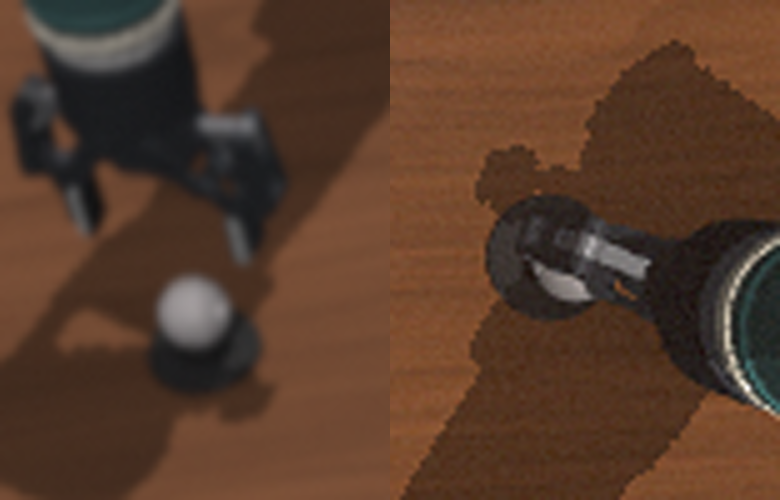

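The open fingers straddle the knob, which is at about (195,312) in the left crop, so I'm descending.

Request:
{"api": "jog_arm", "payload": {"deltas": [0,-0.0015,0.02,0,0,0,1,0,-0.0015,0.045,0,0,0,1,0,-0.0015,0.066,0,0,0,1,0,-0.0015,0.066,0,0,0,1,0,-0.0015,0.066,0,0,0,0.3,0,-0.0015,0.066,0,0,0,-0.1,0,-0.0015,0.066,0,0,0,-0.3,0,-0.0015,0.066,0,0,0,-0.5], "squeeze": 30}}

```text
time: 2.2
tool_pos: [0.4455, -0.3137, 0.0386]
tcp_rot: [3.07, -0.665, 0.005]
wrist_force: [-0.6, 2.5, 5.6]
width: 0.445
grip_force: 29.4
```

Request:
{"api": "jog_arm", "payload": {"deltas": [0,0,0,0,0,0,-1,0,0,0,0,0,0,-1,0,0,0,0,0,0,-1,0,0,0,0,0,0,-1]}}

```text
time: 2.6
tool_pos: [0.4455, -0.3136, 0.0386]
tcp_rot: [3.07, -0.664, 0.004]
wrist_force: [0.5, 2.5, 5.6]
width: 0.448
grip_force: 29.5
```

Request:
{"api": "jog_arm", "payload": {"deltas": [0,0,-0.005,0,0,0,-1,0,0,-0.015,0,0,0,-1,0,0,-0.03,0,0,0,-1,0,0,-0.05,0,0,0,-1,0,0,-0.07,0,0,0,-1,0,0,-0.09,0,0,0,-1,0,0,-0.1,0,0,0,-1,0,0,-0.1,0,0,0,-1]}}

```text
time: 3.4
tool_pos: [0.4455, -0.3143, 0.1395]
tcp_rot: [3.068, -0.664, 0.007]
wrist_force: [-0.9, -0.3, -1.0]
width: 0.447
grip_force: 30.2
```

```bash
python3 rel.py .5448 -.0171 .14 -24.4
python3 - <<'E'
from h import *
r=[]
for n in("scene","top"):
    c=read_camera(n);k=5;w,h=78,100
    s=readout.read_state(); u,v=map(int,proj(c,s["tool_pos"]))
    r.append(cv2.resize(c["color"][v-h//2:v+h//2,u-w//2:u+w//2],(390,500),interpolation=cv2.INTER_CUBIC)); print(n,u-w//2,v-h//2, proj(c,s["tool_pos"]))
cv2.imwrite("pics/k2.png",np.hstack(r))
E
```

```text
t 3.40 pos [ 0.4455 -0.3143  0.1395] w 0.447 shift [-0.0324 -0.3116 -0.0011] turn [ 0.07 -0.28 -0.01] F [-0.94 -0.33 -1.02] grip 30.21172285079956
scene 155 122 (np.float64(194.64911423473404), np.float64(172.8330464265208))
top 423 203 (np.float64(462.32931886380004), np.float64(253.1389257929086))
```

View pics/k2.png

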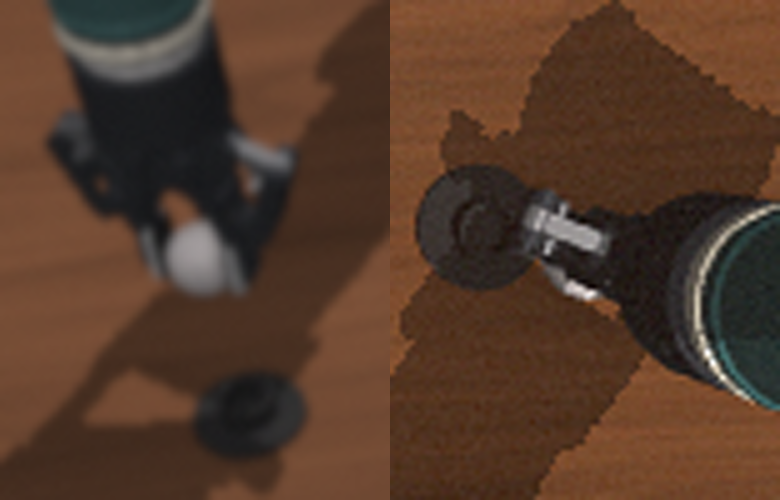

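The knob is held between the pads at about (195,256) in the left crop, close to the TCP projection. Now I'll carry it over to the dome.

Request:
{"api": "jog_arm", "payload": {"deltas": [-0.001,-0.01,0,0,0,0,-1,-0.004,-0.04,0,0,0,0,-1,-0.009,-0.085,0,0,0,0,-1,-0.014,-0.13,0,0,0,0,-1,-0.018,-0.175,0,0,0,0,-1,-0.023,-0.22,0,0,0,0,-1,-0.027,-0.265,0,0,0,0,-1,-0.031,-0.295,0,0,0,0,-1]}}

```text
time: 4.3
tool_pos: [0.5375, -0.0283, 0.1354]
tcp_rot: [-3.071, 0.662, 0.004]
wrist_force: [-0.3, -1.1, -1.0]
width: 0.448
grip_force: 30.3
```

```bash
python3 rel.py .545 -.0165 .06 -24.4
```

```text
t 4.30 pos [ 0.5375 -0.0283  0.1354] w 0.448 shift [ 0.0022 -0.0138  0.0754] turn [-0.01  0.13  0.08] F [-0.33 -1.13 -1.  ] grip 30.340985655784607
```

Request:
{"api": "jog_arm", "payload": {"deltas": [0.001,-0.007,0.01,0,0,0,-1,0.002,-0.014,0.03,0,0,0,-1,0.002,-0.014,0.055,0,0,0,-1,0.002,-0.014,0.074,0,0,0,-1,0.002,-0.014,0.075,0,0,0,-1,0.002,-0.014,0.075,0,0,0,-1]}}

```text
time: 4.9
tool_pos: [0.5441, -0.02, 0.0604]
tcp_rot: [3.07, -0.665, -0.005]
wrist_force: [0.3, 0.5, 0.1]
width: 0.449
grip_force: 30.4
```

```bash
python3 rel.py .545 -.0165 .0455 -24.4
python3 - <<'E'
from h import *
r=[]
for n in("scene","top"):
    c=read_camera(n);w,h=78,100
    s=readout.read_state(); u,v=map(int,proj(c,[.53,-.01,.03]))
    r.append(cv2.resize(c["color"][v-h//2:v+h//2,u-w//2:u+w//2],(390,500),interpolation=cv2.INTER_CUBIC)); x0,y0=u-w//2,v-h//2
    for z,p in(("tcp",s["tool_pos"]),("pocket",[.545,-.0165,.022]),("domebase",[.545,-.0165,.005])):
        a,b=proj(c,p); print(n,z,(a-x0+.5)*5+(390 if n=="top" else 0),(b-y0+.5)*5)
cv2.imwrite("pics/k3.png",np.hstack(r))
E
```

```text
t 4.90 pos [ 0.5441 -0.02    0.0604] w 0.449 shift [-0.0006 -0.0035  0.0149] turn [ 0.07  0.18 -0.03] F [0.27 0.55 0.13] grip 30.384868383407593
scene tcp 187.31367282769554 240.8791081131507
scene pocket 194.35165275933628 283.7376968289327
scene domebase 194.75972160600122 302.125005358387
top tcp 611.5469018229362 221.64361814984375
top pocket 599.3910733672806 223.821096774288
top domebase 597.370331101859 223.82669086466478
```

View pics/k3.png

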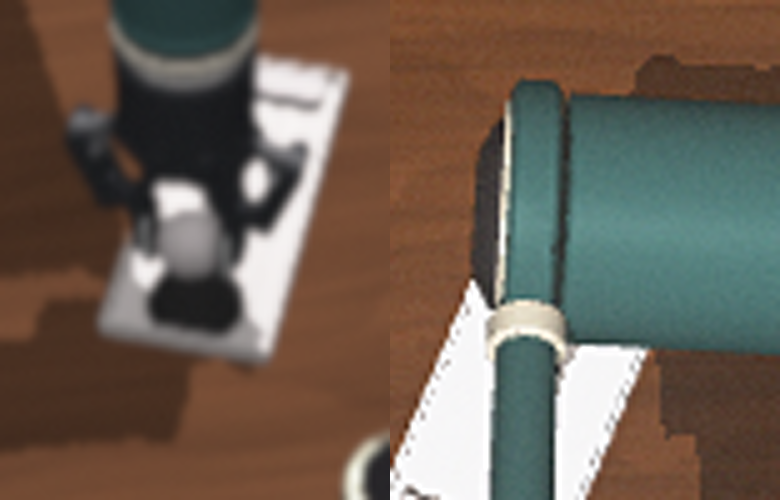

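The ball is at (190,246) and the dome centre at about x=195 in the left crop. That needs about 2–3 mm toward +y before lowering.

Request:
{"api": "jog_arm", "payload": {"deltas": [0,-0.0028,0.002,0,0,0,-1,0,-0.0028,0.005,0,0,0,-1,0,-0.0028,0.009,0,0,0,-1,0,-0.0028,0.012,0,0,0,-1,0,-0.0028,0.014,0,0,0,-1,0,-0.0028,0.0145,0,0,0,-1,0,-0.0028,0.0145,0,0,0,-1]}}

```text
time: 5.7
tool_pos: [0.5465, -0.0172, 0.047]
tcp_rot: [3.071, -0.664, -0.001]
wrist_force: [-0.8, 0.5, 0.0]
width: 0.441
grip_force: 30.4
```

```bash
python3 rel.py .545 -.0165 .0455 -24.4
```

```text
t 5.70 pos [ 0.5465 -0.0172  0.047 ] w 0.441 shift [-0.0017 -0.      0.0015] turn [ 0.01  0.02 -0.01] F [-0.84  0.49  0.  ] grip 30.384644865989685
```

Request:
{"api": "jog_arm", "payload": {"deltas": [0,0,0.001,0,0,0,-1,0,0,0.001,0,0,0,-1]}}

```text
time: 5.9
tool_pos: [0.5467, -0.0173, 0.0462]
tcp_rot: [-3.071, 0.664, -0.0]
wrist_force: [-0.3, -0.1, -1.7]
width: 0.447
grip_force: 30.4
```

Request:
{"api": "jog_arm", "payload": {"deltas": [0,0,0.001,0,0,0,-1,0,0,0.001,0,0,0,-1]}}

```text
time: 6.1
tool_pos: [0.5466, -0.0172, 0.0451]
tcp_rot: [-3.071, 0.664, 0.0]
wrist_force: [-0.1, -0.2, 0.6]
width: 0.446
grip_force: 30.4
```

Request:
{"api": "jog_arm", "payload": {"deltas": [0,0,0.001,0,0,0,-1,0,0,0.001,0,0,0,-1]}}

```text
time: 6.3
tool_pos: [0.547, -0.0173, 0.0449]
tcp_rot: [3.071, -0.664, 0.001]
wrist_force: [-1.2, -0.5, 3.9]
width: 0.448
grip_force: 30.8
```

Contact is at TCP z≈0.045, which matches a seated ball (0.0446 expected), so I'll open gently.

Request:
{"api": "jog_arm", "payload": {"deltas": [0,0,-0.0005,0,0,0,-0.1,0,0,-0.0005,0,0,0,-0.05,0,0,-0.0005,0,0,0,0,0,0,-0.0005,0,0,0,0.1,0,0,-0.0005,0,0,0,0.25,0,0,-0.0005,0,0,0,0.5,0,0,-0.0005,0,0,0,0.8,0,0,-0.0005,0,0,0,1]}}

```text
time: 7.1
tool_pos: [0.5467, -0.0172, 0.0447]
tcp_rot: [-3.071, 0.664, -0.0]
wrist_force: [-0.2, 0.2, 0.8]
width: 1.001
grip_force: 0.0
```

Request:
{"api": "jog_arm", "payload": {"deltas": [0,0,-0.005,0,0,0,1,0,0,-0.02,0,0,0,1,0,0,-0.045,0,0,0,1,0,0,-0.07,0,0,0,1,0,0,-0.095,0,0,0,1,0,0,-0.11,0,0,0,1,-0.02,0,-0.11,0,0,0,1,-0.04,0,-0.11,0,0,0,1]}}

```text
time: 7.9
tool_pos: [0.5108, -0.0007, 0.1565]
tcp_rot: [-3.07, 0.665, -0.004]
wrist_force: [0.3, -0.3, 0.1]
width: 1.001
grip_force: 0.0
```

```bash
python3 rel.py .4673 .018 .12 -24.4
python3 - <<'E'
from h import *
import pickle
c=read_camera("scene");pickle.dump(c,open("s4.pkl","wb"));x0,y0=280,145
cv2.imwrite("pics/k4.png",cv2.resize(c["color"][y0:y0+90,x0:x0+80],(640,720)[0:2],interpolation=cv2.INTER_CUBIC)[:600])
for p in([.545,-.0165,.042],[.4673,.018,.07]):
    a,b=proj(c,p);print((a-x0+.5)*8,(b-y0+.5)*8)
E
```

```text
t 7.90 pos [ 0.5108 -0.0007  0.1565] w 1.001 shift [-0.0475  0.001   0.0363] turn [-0.06 -0.14 -0.04] F [ 0.27 -0.29  0.14] grip 0.0
222.17830272952415 490.6384046577698
273.43050713918365 269.7766730175031
```

View pics/k4.png

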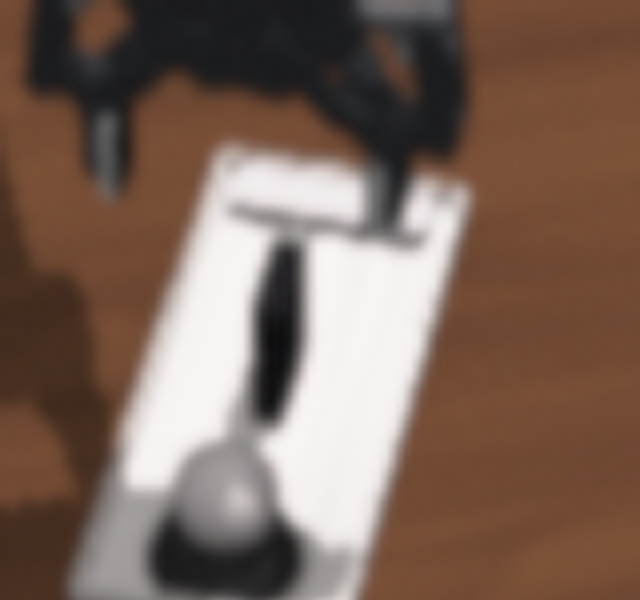

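The knob sits in the pocket at about (222,497), and the grip's upper edge is near (288,240)–(268,425), where predicted. Next I'll go over the grip and down.

Request:
{"api": "jog_arm", "payload": {"deltas": [-0.015,0,0,0,0,0,1,-0.035,0.001,0.01,0,0,0,1,-0.046,0.001,0.03,0,0,0,1,-0.046,0.001,0.055,0,0,0,1,-0.046,0.001,0.075,0,0,0,1,-0.046,0.001,0.085,0,0,0,1,-0.046,0.001,0.085,0,0,0,1,-0.046,0.001,0.085,0,0,0,1]}}

```text
time: 8.75
tool_pos: [0.4684, 0.0174, 0.0703]
tcp_rot: [-3.07, 0.664, -0.001]
wrist_force: [0.7, -0.2, 0.0]
width: 1.0
grip_force: 0.0
```

```bash
python3 rel.py .469 .018 .048 -24.4
```

```text
t 8.75 pos [0.4684 0.0174 0.0703] w 1.0 shift [ 0.0002 -0.0008  0.0223] turn [-0.01 -0.03 -0.01] F [ 0.73 -0.19  0.04] grip 0.0
```

Request:
{"api": "jog_arm", "payload": {"deltas": [0,-0.001,0.01,0,0,0,1,0,-0.001,0.02,0,0,0,1,0,-0.001,0.022,0,0,0,0.6,0,-0.001,0.022,0,0,0,0.2,0,-0.001,0.022,0,0,0,-0.1,0,-0.001,0.022,0,0,0,-0.4,0,-0.001,0.022,0,0,0,-0.5,0,-0.001,0.022,0,0,0,-0.55], "squeeze": 20}}

```text
time: 9.55
tool_pos: [0.4686, 0.0183, 0.048]
tcp_rot: [-3.07, 0.664, -0.001]
wrist_force: [-0.5, 0.9, -1.2]
width: 0.221
grip_force: 0.0
```

Request:
{"api": "jog_arm", "payload": {"deltas": [0,0,0,0,0,0,-0.6,0,0,0,0,0,0,-0.65,0,0,0,0,0,0,-0.7,0,0,0,0,0,0,-0.75,0,0,0,0,0,0,-0.85,0,0,0,0,0,0,-1,0,0,0,0,0,0,-1,0,0,0,0,0,0,-1], "squeeze": 20}}

```text
time: 10.35
tool_pos: [0.4684, 0.0183, 0.0478]
tcp_rot: [-3.071, 0.664, -0.0]
wrist_force: [-0.2, 0.2, 2.6]
width: 0.163
grip_force: 20.5
```

Request:
{"api": "jog_arm", "payload": {"deltas": [0,0,0,0,0,0,-1,0,0,0,0,0,0,-1,0,0,0,0,0,0,-1], "squeeze": 70}}

```text
time: 10.65
tool_pos: [0.4686, 0.0183, 0.0479]
tcp_rot: [-3.07, 0.664, -0.001]
wrist_force: [0.6, -0.9, 3.5]
width: 0.159
grip_force: 69.0
```

Request:
{"api": "jog_arm", "payload": {"deltas": [0,0,-0.002,0,0,0,-1,0,0,-0.007,0,0,0,-1,0,0,-0.014,0,0,0,-1,0,0,-0.023,0,0,0,-1,0,0,-0.032,0,0,0,-1,0,0,-0.04,0,0,0,-1,0,0,-0.045,0,0,0,-1,0,0,-0.047,0,0,0,-1]}}

```text
time: 11.45
tool_pos: [0.469, 0.0183, 0.0958]
tcp_rot: [-3.07, 0.664, -0.003]
wrist_force: [-0.1, -0.3, -3.9]
width: 0.154
grip_force: 68.1
```

Request:
{"api": "jog_arm", "payload": {"deltas": [0,0,-0.003,0,0,0,-1,0,0,-0.01,0,0,0,-1,0,0,-0.021,0,0,0,-1,0,0,-0.034,0,0,0,-1,0,0,-0.048,0,0,0,-1,0,0,-0.06,0,0,0,-1,0,0,-0.07,0,0,0,-1,0,0,-0.075,0,0,0,-1]}}

```text
time: 12.25
tool_pos: [0.4692, 0.0183, 0.1715]
tcp_rot: [-3.07, 0.664, -0.004]
wrist_force: [0.6, 0.9, -3.6]
width: 0.155
grip_force: 68.1
```

```bash
python3 rel.py .66 .12 .175 23
python3 - <<'E'
from h import *
import pickle
c=read_camera("scene");pickle.dump(c,open("s5.pkl","wb"))
A=c["color"][110:230,260:400]; B=c["color"][120:210,390:495]
cv2.imwrite("pics/k5.png",np.hstack([cv2.resize(A,(466,400),interpolation=cv2.INTER_CUBIC)[:,:400],cv2.resize(B,(400,343),interpolation=cv2.INTER_CUBIC)[:,:].repeat(1,0) if 0 else cv2.resize(B,(400,400),interpolation=cv2.INTER_CUBIC)]))
E
```

```text
t 12.25 pos [0.4692 0.0183 0.1715] w 0.155 shift [ 0.1317 -0.1715 -0.0031] turn [ -0.    -0.14 -47.41] F [ 0.6   0.86 -3.55] grip 68.14162015914917
```

View pics/k5.png

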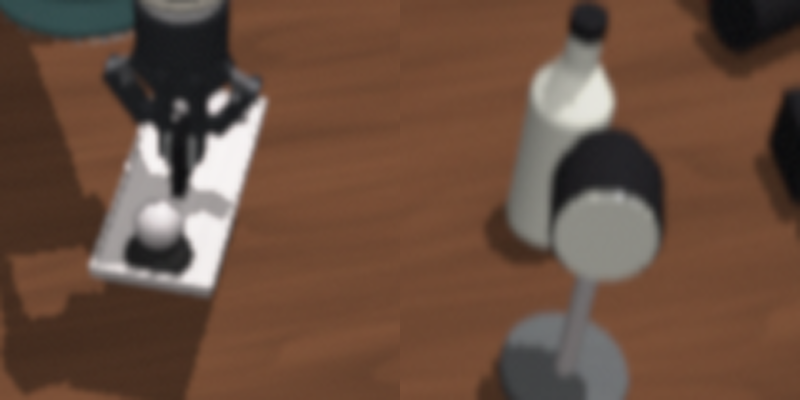

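```bash
cat > lamp.py <<'E'
from h import *
import pickle
from scipy.optimize import least_squares
S=pickle.load(open("scene0.pkl","rb"));T=pickle.load(open("top0.pkl","rb"))
t=np.linspace(0,2*np.pi,721)
def circ(x,r):
    n=np.array([-np.sin(x[2]),np.cos(x[2]),0]); return np.array([x[0],x[1],.17])+r*(np.outer(np.cos(t),n)+np.outer(np.sin(t),[0,0,1]))
cr=lambda a,b,c0,r0,x0,y0:(x0+(a-c0)/4-.5,y0+(b-r0)/4-.5)
E1=np.ravel([cr(634,97,533,2,405,138),cr(746,183,533,2,405,138)])
a=cr(584,371,533,302,142,166);b=cr(717,415,533,302,142,166)
def f(x):
    P=np.array([proj(S,p) for p in circ(x,.036)[::4]]);Q=np.array([proj(T,p) for p in circ(x,.040)[::4]])
    i,j=Q[:,0].argmin(),Q[:,0].argmax()
    return np.r_[P.min(0)-E1[:2],P.max(0)-E1[2:],Q[i]-a,Q[j]-b]
r=least_squares(f,[.61,.346,np.radians(160)],diff_step=1e-3);x=r.x
print(x,np.degrees(x[2]),r.fun.round(2))
d=np.array([np.cos(x[2]),np.sin(x[2])]);sp=x[:2]-.12*d;print("spot",sp,"dir",d)
for yaw in(60,71): 
    u=np.array([np.cos(np.radians(yaw)),np.sin(np.radians(yaw))]);print(yaw,"grip",sp-.085*u)
E
python3 lamp.py
```

```text
[0.61005188 0.34514909 2.75913507] 158.0867945563455 [-0.38  1.83 -0.71 -0.67 -2.09 -0.6   1.2   0.96]
spot [0.72138191 0.3003649 ] dir [-0.92775026  0.37320162]
60 grip [0.67888191 0.22675274]
71 grip [0.69370862 0.21999582]
```

Request:
{"api": "jog_arm", "payload": {"deltas": [0.003,-0.003,0,0,0,-1,-1,0.01,-0.01,0,0,0,-3,-1,0.02,-0.022,0,0,0,-6,-1,0.033,-0.038,0,0,0,-10,-1,0.046,-0.055,0,0,0,-14,-1,0.059,-0.072,0,0,0,-18,-1,0.072,-0.09,0,0,0,-22.5,-1,0.085,-0.107,0,0,0,-27,-1]}}

```text
time: 13.1
tool_pos: [0.5909, 0.0814, 0.1683]
tcp_rot: [-3.141, -0.079, 0.003]
wrist_force: [0.5, 0.9, -3.8]
width: 0.159
grip_force: 68.3
```

Run:
```python
from h import *
import pickle
S=pickle.load(open("scene0.pkl","rb"));T=pickle.load(open("top0.pkl","rb"))
A=S["color"][130:195,425:475];B=T["color"][175:245,140:200]
k=8
def up(im): return cv2.resize(im,None,fx=k,fy=k,interpolation=cv2.INTER_CUBIC)
a,b=up(A),up(B); H=max(a.shape[0],b.shape[0]); p=lambda i:cv2.copyMakeBorder(i,0,H-i.shape[0],0,0,cv2.BORDER_CONSTANT)
im=np.hstack([p(a),p(b)])[:600];im=im[:,:800]; cv2.imwrite("pics/lamp.png",im); print(im.shape)
```

```text
(560, 800, 3)
```

View pics/lamp.png

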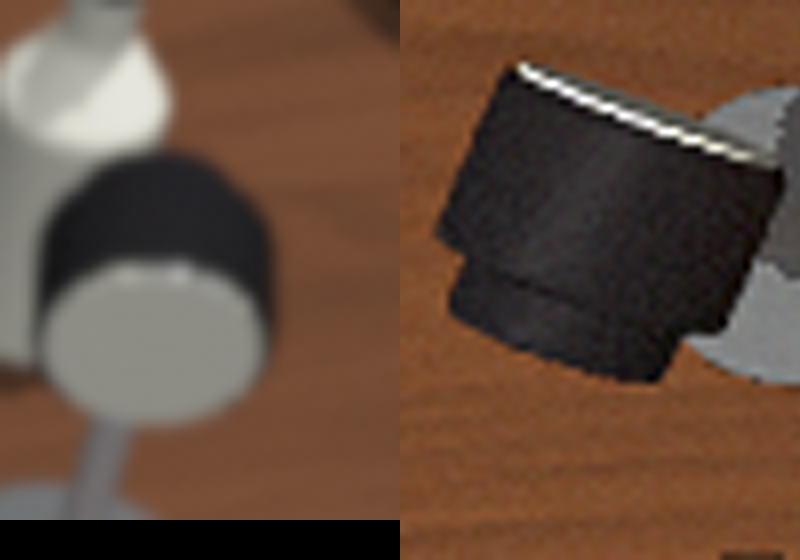

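The crops give a lens centre of about (154,342) in the scene view. In the top view the head's front corners are (508,70) and (785,170) and its rear corners (437,235) and (725,335). I'll fit these.

```bash
cat > lamp2.py <<'E'
from h import *
import pickle
from scipy.optimize import least_squares
S=pickle.load(open("scene0.pkl","rb"));T=pickle.load(open("top0.pkl","rb"))
q=lambda a,b:(140+(a-400)/8-.5,175+b/8-.5)
obs=[q(508,70),q(785,170),q(437,235),q(725,335)]
le=(425+154.5/8-.5,130+342.5/8-.5)
def f(x,z=.17):
    X,Y,th,L,fr,du,dv=x; d=np.array([np.cos(th),np.sin(th),0]);c=np.array([X,Y,z]);r=list(np.subtract(proj(S,c),le))
    for k,s in((fr,0),(L,2)):
        o=c+d*k; v=o-T["origin"]; n=np.cross(d,v); n/=np.linalg.norm(n)
        P=[np.array(proj(T,o+.04*n*g)) for g in(1,-1)]; P.sort(key=lambda p:p[0])
        r+=list(P[0]+[du,dv]-obs[s])+list(P[1]+[du,dv]-obs[s+1])
    return np.r_[r,(fr-.002)/.001,du,dv]
r=least_squares(f,[.61,.346,2.78,.05,.002,0,0],x_scale=[.01,.01,.01,.01,.001,1,1]);x=r.x;print(x.round(4),np.degrees(x[2]),r.fun.round(2))
d=np.array([np.cos(x[2]),np.sin(x[2])]);sp=x[:2]-.12*d;print("spot",sp)
for yaw in(60,68,71): 
    u=np.array([np.cos(np.radians(yaw)),np.sin(np.radians(yaw))]);print(yaw,"grip",sp-.085*u)
E
python3 lamp2.py
```

```text
[6.0930e-01 3.4580e-01 2.7441e+00 5.0600e-02 1.9000e-03 4.3460e-01
 3.0900e-02] 157.22802591713085 [-0.59  0.25 -0.89 -0.21  0.81  0.33 -0.54 -0.01  0.18 -0.14 -0.07  0.43
  0.03]
spot [0.7199889  0.29932793]
60 grip [0.6774889  0.22571577]
68 grip [0.68814734 0.22051731]
71 grip [0.69231561 0.21895886]
```

```bash
python3 rel.py .678 .2255 .176 60
```

```text
t 13.10 pos [0.5909 0.0814 0.1683] w 0.159 shift [ 0.0942 -0.1395 -0.0079] turn [-5.000e-02  9.000e-02 -5.713e+01] F [ 0.51  0.89 -3.81] grip 68.25661897659302
```

Request:
{"api": "jog_arm", "payload": {"deltas": [0.004,-0.006,0,0,0,-2,-1,0.012,-0.018,-0.001,0,0,-6,-1,0.022,-0.033,-0.002,0,0,-11,-1,0.034,-0.05,-0.003,0,0,-17,-1,0.046,-0.068,-0.004,0,0,-23,-1,0.058,-0.086,-0.005,0,0,-29,-1,0.068,-0.101,-0.006,0,0,-35,-1,0.076,-0.113,-0.007,0,0,-40,-1]}}

```text
time: 13.9
tool_pos: [0.6606, 0.198, 0.1754]
tcp_rot: [-2.924, -1.148, 0.003]
wrist_force: [-0.0, -1.1, -2.5]
width: 0.155
grip_force: 68.4
```

```bash
python3 rel.py .678 .2255 .176 60
```

```text
t 13.90 pos [0.6606 0.198  0.1754] w 0.155 shift [ 0.0315 -0.0083 -0.0007] turn [ -0.08   0.09 -17.12] F [-0.03 -1.11 -2.51] grip 68.36259841918945
```

Request:
{"api": "jog_arm", "payload": {"deltas": [0.008,-0.002,0,0,0,-4.5,-1,0.016,-0.004,0,0,0,-9,-1,0.023,-0.006,0,0,0,-13,-1,0.028,-0.007,-0.001,0,0,-15.5,-1,0.031,-0.008,-0.001,0,0,-17,-1,0.031,-0.008,-0.001,0,0,-17,-1,0.031,-0.008,-0.001,0,0,-17,-1,0.031,-0.008,-0.001,0,0,-17,-1]}}

```text
time: 14.7
tool_pos: [0.6779, 0.2235, 0.1774]
tcp_rot: [-2.727, -1.56, 0.001]
wrist_force: [-1.0, -0.6, -3.5]
width: 0.155
grip_force: 68.4
```

```bash
python3 rel.py .678 .2255 .176 60
python3 - <<'E'
from h import *
import pickle
p=[.7200,.2995,.17]; r=[]
for n in("scene","top"):
    c=read_camera(n);pickle.dump(c,open(n+"9.pkl","wb")); u,v=map(int,proj(c,p)); x0,y0=u-33,v-40
    r.append(cv2.resize(c["color"][y0:y0+80,x0:x0+66],(396,480),interpolation=cv2.INTER_CUBIC)); a,b=proj(c,p)
    print(n,x0,y0,"spot px",(a-x0+.5)*6+(396 if n=="top" else 0),(b-y0+.5)*6)
cv2.imwrite("pics/fin.png",np.hstack(r))
E
```

```text
t 14.70 pos [0.6779 0.2235 0.1774] w 0.155 shift [ 0.0018 -0.0009  0.0014] turn [-0.02  0.03 -0.44] F [-0.96 -0.61 -3.51] grip 68.3544409275055
scene 409 166 spot px 204.80681563554833 243.13391570122116
top 157 98 spot px 601.5241632288179 247.60772702344929
```

View pics/fin.png

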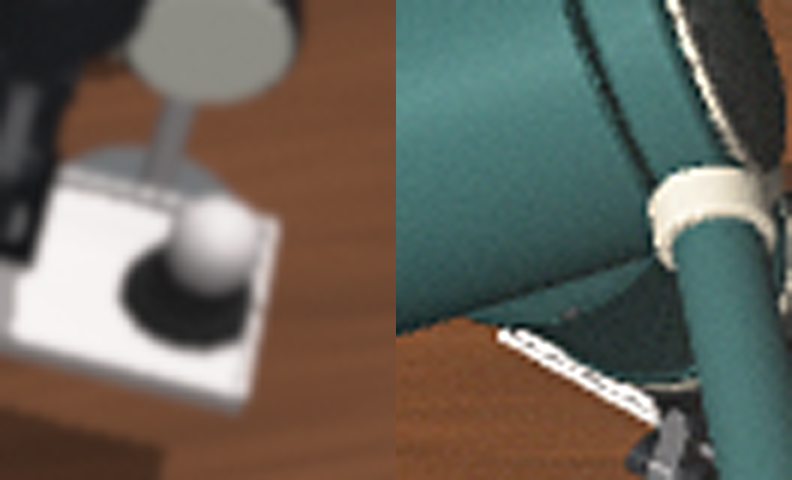

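The knob is seated on the dome at (213,246) in the left crop, against a target of (205,243). That is about 2–3 mm, within calibration, and nothing is near the tray. I'll let it settle and hand in.

Request:
{"api": "jog_arm", "payload": {"deltas": [0,0,0.001,0,0,0,-1,0,0,0.001,0,0,0,-1,0,0,0.001,0,0,0,-1,0,0,0.001,0,0,0,-1,0,0,0.001,0,0,0,-1,0,0,0.001,0,0,0,-1,0,0,0.001,0,0,0,-1,0,0,0.001,0,0,0,-1]}}

```text
time: 15.6
tool_pos: [0.6782, 0.2238, 0.1767]
tcp_rot: [-2.726, -1.561, -0.0]
wrist_force: [-0.1, 0.2, -2.8]
width: 0.151
grip_force: 68.4
```

```bash
python3 rel.py .678 .2255 .176 60; python3 -c "
from h import *
print(finish_job())"
```

```text
t 15.60 pos [0.6782 0.2238 0.1767] w 0.151 shift [ 0.0013 -0.001   0.0007] turn [-0.   -0.   -0.41] F [-0.11  0.22 -2.81] grip 68.35448741912842
the job is handed in; nothing more can be done
None
```

I handed the job in at about 15.6 s: the knob is seated on the dome and the tray is held level and still in the lamp beam. By camera, the knob is about 2–3 mm from the target spot; no verdict came back.

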